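Slide the hone under the drag spring

ROBOT

A 6-joint arm with a two-finger parallel gripper is mounted at the origin on a cart in front of the work surface, level with it; the furniture and walls round the work are solid. World frame = base frame: x ahead of the robot, y to its left, z up, the work surface at z = 0. Lengths are in m, angles in rad, forces in N, time in s.
With the tool pointing down it reaches from about 0.3 to 0.775 m from the base axis. Payload 14.6 kg.
Tool frame: the origin (TCP) lies at the very end of the fingers, on their centre line; the grasp point (between the pads) lies 19 mm behind it; z points along the fingers, y is the line along which they close (so a half turn about z gives the same grasp; the last joint's range is limited). The gripper opens to 85 mm and grips with 20 to 120 N. Pads are 22 mm wide; open, the fingers measure 114 mm over their backs; the gripper's body (76 mm by 85 mm) begins 54 mm behind the grasp point. The pads swing forward as they close: fully open they stand 13 mm farther back than shut.
Start: joints at [-1.216, 0.3, 1.521, -0, 1.321, -0.067], TCP at [0.225, -0.502, 0.231] pointing down, gripper open.
Joint ranges: [-3.03, 3.03], [-0.79, 2.21], [0.23, 2.52], [-1.04, 4.18], [0, 3.07], [-2.55, 2.55]. Speed limits (rad/s): [2.22, 2.22, 2.57, 3.14, 3.14, 3.14].

INTERFACE

Orientations are given as a rotation vector (axis times angle).
In Python, from station import * gives the robot as it stands.
- The arm moves only by the tool servo_tool, never from a script. Its argument "commands" is text: rows parted by semicolons, each of 5 numbers parted by spaces: the shift along the tool's x, y, z in cm, then the turn about the tool's z in rad, then the closure, from 0 (fully open) to 1 (shut). A call has 1 to 20 rows; each row is the pose to reach, as a shift and turn from the pose commanded when the call began, along the tool's axes at that moment; what a row does not reach only later rows make up. A row lasts 1/12 s, in which the tool goes at most 41.7 mm and 7.16 degrees, less where a joint would pass 70% of its speed; a pose out of reach is approached as far as the arm can. A call with a gripper value outside its range is refused whole. The fingers move at their own pace and stop on an object; "newtons" is the grip in N (left out, the last holds). Time passes only in rows, so rows that repeat a pose let the fingers close. It gives the time, the measured TCP pose, the force, the opening and the grip force at its end, in the units of the state.
- observe(): the state, without advancing time (a new reading comes with each control period).
- capture(name): name is "side" or "top"; returns the picture (384x512x3 uint8, blue, green, red); there is no depth.
- calibration(name): a dict with "intrinsics" (3x3 intrinsics, pixels), "eye" and "rotation" of the camera in the world. Camera axes: x right, y down, z forward; pixel columns grow to the right and rows downward; lengths in m; the calibration is good to about 2 mm. A picture is of the moment at which its call begins. calibration takes no time and is no camera call.
- close_job(): hands the job in; it is judged then, once.
The state is a dict: "time_s": time; "qpos": joint angles; "joint_velocities": joint speeds; "tau": joint torques, N m; "position": TCP position; "eef_rot": TCP orientation; "ft_force": force on the tool from outside, world axes, zero at the start; "wrist_torque": the same for the moment, N m; "opening": opening from 0.0 (shut) to 1.0 (fully open); "gripper_force": force on a finger pad.
Only numpy, scipy, OpenCV 4.12 (cv2) and the standard library are available. Lean on these libraries where they do the work, as an engineer would, in place of code of your own. Each camera call takes 0.05 s, during which the arm holds its last target. There are 200 camera calls.

TASK

The white hone stick lies on the spring-lifted bed of the dark steel hone holder and stands too high to pass its bridge. Press the stick down hard with the fingertips and, keeping it down, slide it along the channel under the bridge and the leaf spring until it is fully home against the end stop, then let go. Only press and slide it, never pick it up, and leave the tin, the stone seal blank and the graver beside the holder where they are.

Things in the scene. Friction and masses are not known exactly. Their poses are not given: they have to be found in the camera images.
- hone: White hone stick, a smooth bar 82 mm long (its y), 24 mm wide (its x), 22 mm high, about 0.11 kg. Loose, lying lengthwise in the holder's channel (1 mm play each side) on the spring bed. Origin at the centre of its underside, z up. Its y lies along the holder's x. Its top is 47.5 mm above the table at the start, 38.5 mm with the bed fully down.
- holder: Fixed dark steel hone holder, 170 mm long (its x), 62 mm wide (its y). Origin: centre of its underside, on the table; the hone slides to +x. Side walls along it at y +-13 to +-21 mm and a rear wall (inner face at x -77 mm) are 32 mm high. Slippery all over (friction about 0.2), so fingertips pressed on the hone's top can drag it.
- bridge (a point): Middle of the lower front edge of the holder's bridge across the channel, at holder x 27 mm, 40.2 mm above the table (the hone fits under with 1.7 mm to spare). The bridge is 16 mm deep (+x) and its top is 50 mm above the table. At the start the hone's nose is 6 to 16 mm short of it.
- end_stop (a point): Top middle of the front face of the end stop, at holder x 71 mm, 36 mm above the table. Home, the hone's nose touches this face, its centre is at holder x 30 mm, and its rear 38 mm still stick out in front of the bridge, so fingertips that press on its rear end need not reach the bridge.
- holder_bed (a joint): Sinking of the spring bed under the hone (holder x -75 to +23 mm; fixed deck level with the sunk bed beyond it): 0 fully up (start), 0.009 m fully down. It takes about 6 N to start it and 10.5 N to hold it fully down, where it meets a hard stop; it springs up when let go.
- drag_leaf (a joint): Lift of the steel leaf spring that slopes down and away (+x) behind the bridge: 0 rad at rest with its tail at holder x 69 mm, tail underside at z 32.5 mm; about 0.2 rad when it rides on the hone. It presses down with about 5 N and gives way as the hone's nose wedges under it.
- wax_tin: Round lidded tin, 72 mm across, 35 mm high, loose, standing left of the holder: a bystander. Origin at the centre of its underside.
- stone_blank: Cream stone seal blank standing upright, 19 x 19 x 56 mm, loose, right of the holder: a bystander. Origin at the centre of its underside.
- graver: Hand graver with wooden handle, 152 mm long (its y), 12 mm thick, lying loose right of the holder: a bystander. Origin at the centre of its underside.

How it is judged:
By the outcome, as a careful person would: the job done as asked, in the order asked, and still so for the second after the job is handed in, with the robot touching nothing.
It also fails if it takes over 42 s, if anything falls off the work surface, if the arm or the gripper's body presses on something with over 40 N, if the wrist force passes 120 N, or if a joint passes its speed limit or range.

## Working session

There is one attempt and no reset: what is moved stays moved. The work goes in short steps, Python scripts to look and compute and a tool call to move; the robot and the scene stay as the last step left them, time stands still between calls to the robot, and variables do not carry over. Pictures are saved under pics/ and viewed, at most 10 in all, crops included, and the job is handed in when it is done.

Besides the shell and the picture viewer there is one more tool, called after "Emit:" by a JSON object that holds its "name" and its "arguments". servo_tool: Moves the arm, as the interface text tells. Its arguments: {"type":"object","properties":{"commands":{"type":"string"},"newtons":{"type":"number"}},"required":["commands"]}

```bash
mkdir -p pics; python3 - <<'E'
from station import *
import cv2
for n in("top","side"):
    cv2.imwrite(f"pics/{n}0.png",capture(n)); c=calibration(n); print(n,c)
s=observe();print(s)
E
```

```text
top {'intrinsics': array([[395.0185633 ,   0.        , 255.15690864],
       [  0.        , 395.0185633 , 193.71382377],
       [  0.        ,   0.        ,   1.        ]]), 'eye': array([ 0.38425653, -0.04434802,  0.88621131]), 'rotation': array([-2.13184464,  2.08187983, -0.23367702])}
side {'intrinsics': array([[397.49260909,   0.        , 258.83944144],
       [  0.        , 397.49260909, 190.7344051 ],
       [  0.        ,   0.        ,   1.        ]]), 'eye': array([0.40705769, 0.67611458, 0.47625852]), 'rotation': array([-0.28908915,  2.57657741, -1.50583039])}
{'time_s': 0.1, 'qpos': array([-1.21559434e+00,  3.00391717e-01,  1.52151108e+00, -2.33796664e-05,
        1.32068798e+00, -6.66121097e-02]), 'joint_velocities': array([-0.00158382,  0.00078351, -0.0028688 ,  0.00055935, -0.00121448,
        0.00086231]), 'tau': array([ 2.71237142e-03, -5.44372272e+01, -3.62367225e+01, -5.16806949e-05,
        2.99670130e-03,  2.65822700e-05]), 'position': array([ 0.22509404, -0.50160591,  0.23079447]), 'eef_rot': array([-3.07101486e+00, -6.57485590e-01,  2.60573634e-04]), 'ft_force': array([ 0.31017638, -0.58948704, -0.43620133]), 'wrist_torque': array([-0.04816494,  0.02869629,  0.00036437]), 'gripper_force': 0.0, 'opening': 1.0043526761864585}
```

View pics/top0.png

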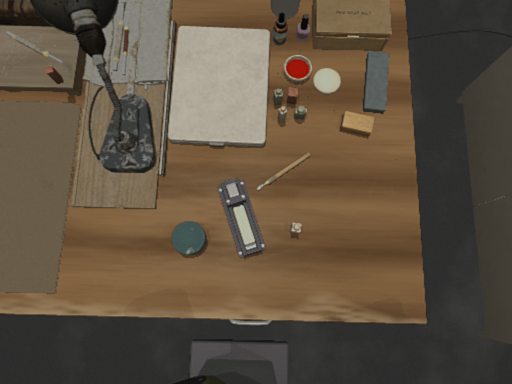

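View pics/side0.png

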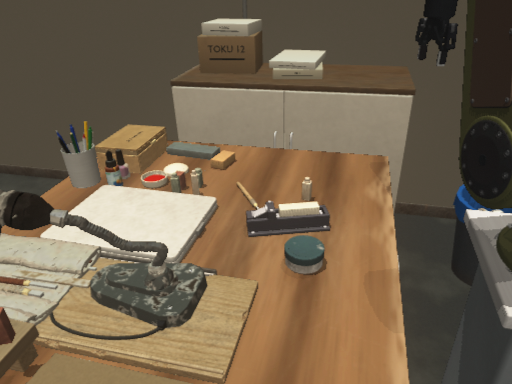

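The top view shows the holder running from about (232,181) at its stop end to (252,255), with the white hone at about (244,226). The tin is at (188,238), the blank at (296,230) and the graver at (285,172). Next I'll measure the hone.

```bash
cat > h.py <<'E'
import numpy as np,cv2
from scipy.spatial.transform import Rotation as R
from station import *
def ray(n,p,z):
    c=calibration(n);M=R.from_rotvec(c["rotation"]).as_matrix();e=np.array(c["eye"])
    d=M@np.linalg.inv(c["intrinsics"])@[p[0],p[1],1];return e+d*(z-e[2])/d[2]
def proj(n,P):
    c=calibration(n);M=R.from_rotvec(c["rotation"]).as_matrix();q=c["intrinsics"]@(M.T@(np.array(P)-c["eye"]));return q[:2]/q[2]
def white(im,x0,y0,x1,y1,z,n):
    hsv=cv2.cvtColor(im,cv2.COLOR_BGR2HSV);m=np.zeros(im.shape[:2],np.uint8)
    m[y0:y1,x0:x1]=((hsv[y0:y1,x0:x1,2]>150)&(hsv[y0:y1,x0:x1,1]<90))*255
    c=max(cv2.findContours(m,cv2.RETR_EXTERNAL,cv2.CHAIN_APPROX_NONE)[0],key=cv2.contourArea)
    r=cv2.minAreaRect(c);b=cv2.boxPoints(r);W=np.array([ray(n,p,z) for p in b]);return r,b,W
E
python3 - <<'E'
from h import *
im=cv2.imread("pics/top0.png")
r,b,W=white(im,215,195,270,265,.0475,"top");print(r);print(b.round(1).tolist());print(W.round(4))
# dark steel holder outline
c=cv2.resize(im[165:270,205:280],None,fx=7,fy=5.7,interpolation=cv2.INTER_CUBIC) if 0 else cv2.resize(im[170:265,200:305],None,fx=6,fy=6,interpolation=cv2.INTER_CUBIC)
cv2.imwrite("pics/topcrop.png",c)
s=cv2.imread("pics/side0.png");cv2.imwrite("pics/sidecrop.png",cv2.resize(s[170:280,230:345],None,fx=5,fy=5,interpolation=cv2.INTER_CUBIC))
E
```

```text
((243.4500274658203, 224.35000610351562), (38.263553619384766, 10.75174331665039), 71.56504821777344)
[[232.3000030517578, 207.89999389648438], [242.5, 204.5], [254.60000610351562, 240.8000030517578], [244.39999389648438, 244.1999969482422]]
[[ 0.538   0.0044  0.0475]
 [ 0.546  -0.0174  0.0475]
 [ 0.4683 -0.0454  0.0475]
 [ 0.4606 -0.024   0.0475]]
```

View pics/topcrop.png

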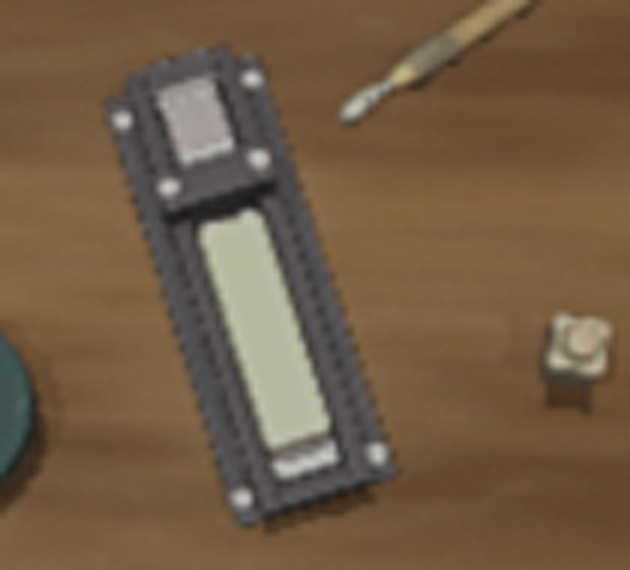

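View pics/sidecrop.png

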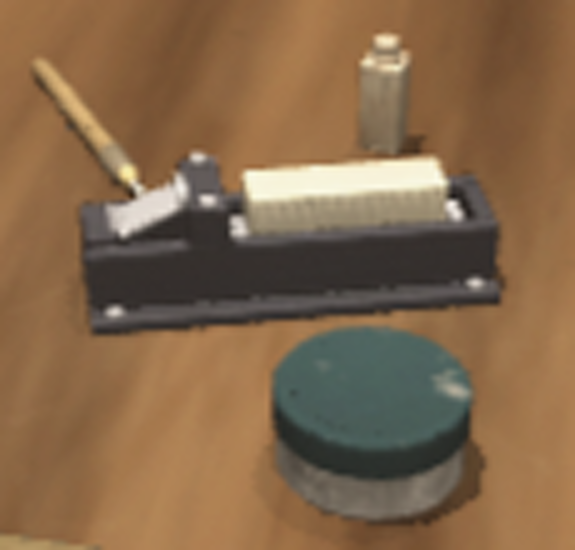

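The crops show the hone free in the channel, its nose a few mm short of the bridge, which has screws at about (228,201) and (243,196) in full-picture pixels. The leaf lies beyond it. Next I'll work out the axes and the approach.

```bash
python3 - <<'E'
from h import *
f=lambda u,v:(200+(u+.5)/6-.5,170+(v+.5)/6-.5)
for nm,z,pts in(("flange",.008,[(122,120),(242,498),(252,78),(377,454)]),("bridge",.0505,[(170,187),(259,158)])):
    W=np.array([ray("top",f(*p),z) for p in pts]);print(nm,W.round(4).tolist())
    if len(W)==4:
        print(W.mean(0),[np.degrees(np.arctan2(*(W[i]-W[i+1])[1::-1])) for i in(0,2)])
    else: print(W.mean(0))
s=observe();M=R.from_rotvec(s["eef_rot"]).as_matrix();print(M.round(3));print(np.degrees(np.arctan2(M[1,0],M[0,0])))
# side view check: top face of hone corners
f2=lambda u,v:(230+(u+.5)/5-.5,170+(v+.5)/5-.5)
for p in[(243,172),(247,197),(447,182),(440,160)]: print(ray("side",f2(*p),.0475).round(4))
E
```

```text
flange [[0.587, 0.0364, 0.008], [0.4456, -0.0137, 0.008], [0.6047, -0.0125, 0.008], [0.4629, -0.0629, 0.008]]
[ 0.52503885 -0.01316043  0.008     ] [np.float64(19.51354448168021), np.float64(19.592749145366724)]
bridge [[0.5529, 0.0142, 0.0505], [0.5643, -0.0174, 0.0505]]
[ 0.55860955 -0.00161045  0.0505    ]
[[ 0.912  0.409 -0.   ]
 [ 0.409 -0.912  0.001]
 [ 0.    -0.001 -1.   ]]
24.168498269531366
[ 0.5466 -0.0192  0.0475]
[ 5.411e-01 -2.000e-04  4.750e-02]
[ 0.4629 -0.0277  0.0475]
[ 0.4677 -0.0447  0.0475]
```

Emit:
{"name": "servo_tool", "arguments": {"commands": "1 -0.8 0 0 1; 3 -2.3 0 0 1; 6 -4.6 0 0.02 1; 9 -7 0 0.04 1; 12 -9.3 0 0.06 1; 15 -11.6 0 0.08 1; 18 -13.9 1 0.08 1; 21 -16.2 2 0.08 1; 24 -18.5 3 0.08 1; 27 -20.8 4 0.08 1; 30 -23.1 5 0.08 1; 33 -25.5 6 0.08 1; 36 -27.8 7 0.08 1; 39 -30.1 8 0.08 1; 41 -31.6 9 0.08 1; 42 -32.4 10 0.08 1; 42.35 -32.67 10 0.08 1; 42.35 -32.67 10 0.08 1; 42.35 -32.67 10 0.08 1; 42.35 -32.67 10 0.08 1", "newtons": 40}}

```text
time_s: 1.77
position: [0.4776, -0.0311, 0.132]
eef_rot: [3.096, 0.533, 0.001]
ft_force: [0.3, -0.5, -0.4]
opening: 0.002
gripper_force: 0.0
```

```bash
cat > rel.py <<'E'
from h import *
s=observe();M=R.from_rotvec(s["eef_rot"]).as_matrix();a=np.radians(19.6);u=np.array([np.cos(a),np.sin(a)]);v=np.array([-u[1],u[0]])
d=s["position"][:2]-[.525,-.0132]
print("t",s["time_s"],"holder xy",(d@u).round(4),(d@v).round(4),"z",s["position"][2].round(4),"yaw",np.degrees(np.arctan2(M[1,0],M[0,0])).round(2),"tilt",M[2].round(4),"F",s["ft_force"].round(2),"op",round(s["opening"],3))
E
python3 rel.py; python3 - <<'E'
from h import *
a=capture("top")[150:280,180:310];b=capture("side")[110:240,220:350]
cv2.imwrite("pics/near.png",np.hstack([cv2.resize(x,(400,400),interpolation=cv2.INTER_CUBIC) for x in(a,b)]))
E
```

```text
t 1.7667 holder xy -0.0506 -0.001 z 0.132 yaw 19.53 tilt [ 8.e-04  5.e-04 -1.e+00] F [ 0.26 -0.54 -0.37] op 0.002
```

View pics/near.png

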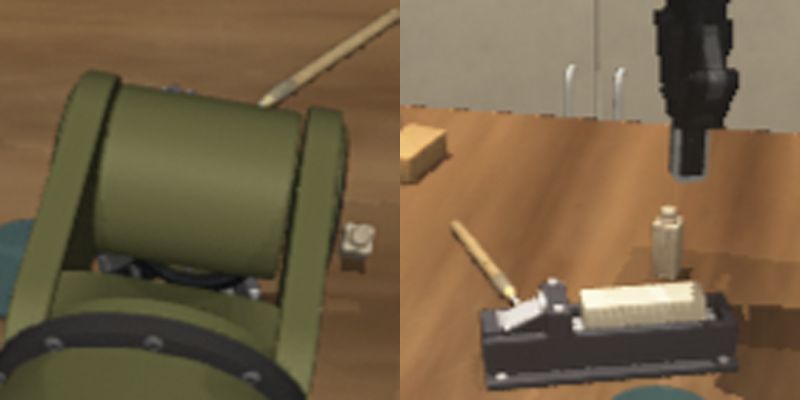

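The side view shows the shut fingertips at about (690,175) in the crop, above the rear of the hone, so I can descend.

Emit:
{"name": "servo_tool", "arguments": {"commands": "0 -0.1 2 0 1; 0 -0.1 4 0 1; 0 -0.1 6 0 1; 0 -0.1 7 0 1; 0 -0.1 7.6 0 1; 0 -0.1 8 0 1; 0 -0.1 8.2 0 1; 0 -0.1 8.4 0 1; 0 -0.1 8.5 0 1; 0 -0.1 8.6 0 1; 0 -0.1 8.6 0 1; 0 -0.1 8.6 0 1"}}

```text
time_s: 2.87
position: [0.4779, -0.0295, 0.0459]
eef_rot: [3.095, 0.534, 0.002]
ft_force: [-1.1, -0.6, 4.2]
opening: -0.001
gripper_force: 2.7
```

```bash
python3 rel.py
```

```text
t 2.8667 holder xy -0.0499 0.0004 z 0.0459 yaw 19.59 tilt [ 1.1e-03  7.0e-04 -1.0e+00] F [-1.14 -0.65  4.2 ] op -0.001
```

Emit:
{"name": "servo_tool", "arguments": {"commands": "0 0 0.2 0 1; 0 0 0.4 0 1; 0 0 0.5 0 1; 0 0 0.6 0 1; 0 0 0.7 0 1; 0 0 0.75 0 1; 0 0 0.8 0 1; 0 0 0.8 0 1; 0 0 0.8 0 1"}}

```text
time_s: 3.62
position: [0.478, -0.0296, 0.0384]
eef_rot: [3.095, 0.534, 0.002]
ft_force: [-4.8, -0.7, 14.1]
opening: -0.002
gripper_force: 6.8
```

```bash
python3 rel.py
```

```text
t 3.6167 holder xy -0.0498 0.0004 z 0.0384 yaw 19.59 tilt [ 1.2e-03  8.0e-04 -1.0e+00] F [-4.82 -0.73 14.1 ] op -0.002
```

Emit:
{"name": "servo_tool", "arguments": {"commands": "0 0 0.05 0 1; 0 0 0.05 0 1; 0 0 0.1 0 1; 0 0 0.1 0 1; 0 0 0.1 0 1"}}

```text
time_s: 4.03
position: [0.478, -0.0296, 0.0382]
eef_rot: [3.095, 0.534, 0.002]
ft_force: [-10.8, -0.5, 27.8]
opening: -0.003
gripper_force: 14.1
```

```bash
python3 rel.py
```

```text
t 4.0333 holder xy -0.0498 0.0003 z 0.0382 yaw 19.59 tilt [ 0.0013  0.001  -1.    ] F [-10.78  -0.55  27.84] op -0.003
```

Emit:
{"name": "servo_tool", "arguments": {"commands": "0 0 0.05 0 1; 0.1 0 0.05 0 1; 0.2 0 0.05 0 1; 0.35 0 0.05 0 1; 0.5 0 0.05 0 1; 0.5 0 0.05 0 1"}}

```text
time_s: 4.53
position: [0.4834, -0.0282, 0.0382]
eef_rot: [3.094, 0.534, 0.004]
ft_force: [-9.8, -3.3, 31.9]
opening: -0.0
gripper_force: 16.0
```

```bash
python3 rel.py;  python3 - <<'E'
from h import *
b=capture("side")[170:260,230:345]
cv2.imwrite("pics/press.png",cv2.resize(b,None,fx=5,fy=5,interpolation=cv2.INTER_CUBIC))
E
```

```text
t 4.5333 holder xy -0.0442 -0.0001 z 0.0382 yaw 19.6 tilt [ 0.0025  0.002  -1.    ] F [-9.81 -3.34 31.87] op -0.0
```

View pics/press.png

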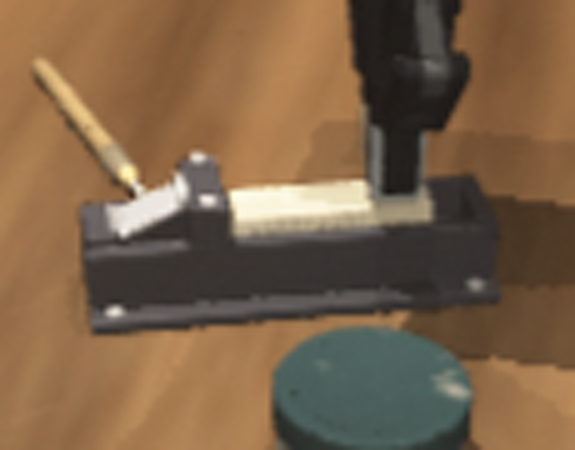

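The hone is down, moves with the fingertips, and its nose is just in front of the bridge at crop (232,190). I'll keep sliding.

Emit:
{"name": "servo_tool", "arguments": {"commands": "0 0 0.05 0 1; 0.15 0 0.05 0 1; 0.3 0 0.05 0 1; 0.5 0 0.05 0 1; 0.7 0 0.05 0 1; 0.9 0 0.05 0 1; 1.1 0 0.05 0 1; 1.3 0 0.05 0 1; 1.5 0 0.05 0 1; 1.7 0 0.05 0 1; 1.9 0 0.05 0 1; 2 0 0.05 0 1; 2 0 0.05 0 1"}}

```text
time_s: 5.67
position: [0.5025, -0.0216, 0.0383]
eef_rot: [3.094, 0.534, 0.005]
ft_force: [-11.2, -3.0, 36.3]
opening: -0.001
gripper_force: 18.2
```

```bash
python3 rel.py;  python3 - <<'E'
from h import *
b=capture("side")[170:260,230:345]
cv2.imwrite("pics/press2.png",cv2.resize(b,None,fx=5,fy=5,interpolation=cv2.INTER_CUBIC))
E
```

```text
t 5.6667 holder xy -0.024 -0.0003 z 0.0383 yaw 19.6 tilt [ 0.0031  0.0024 -1.    ] F [-11.15  -3.01  36.29] op -0.001
```

View pics/press2.png

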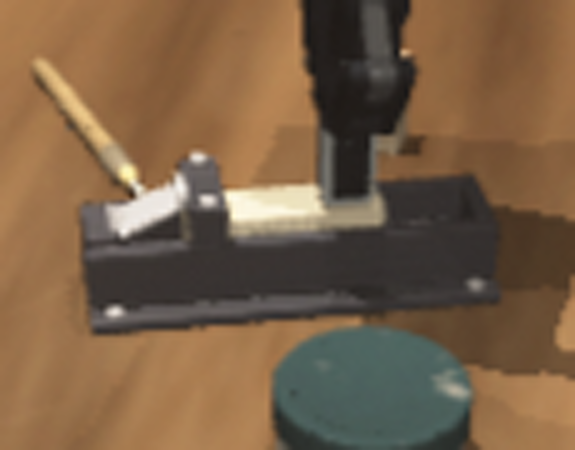

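The hone travels under the bridge without slipping: its rear stays about 11 px behind the finger edge (384 against 373).

Emit:
{"name": "servo_tool", "arguments": {"commands": "0.2 0 0 0 1; 0.4 0 0 0 1; 0.6 0 0 0 1; 0.8 0 0 0 1; 1 0 0 0 1; 1.2 0 0 0 1; 1.4 0 0 0 1; 1.6 0 0 0 1; 1.8 0 0 0 1; 2 0 0 0 1; 2.1 0 0 0 1; 2.2 0 0 0 1; 2.2 0 0 0 1"}}

```text
time_s: 6.8
position: [0.5225, -0.0143, 0.0382]
eef_rot: [3.094, 0.534, 0.003]
ft_force: [-16.1, -5.3, 37.3]
opening: -0.0
gripper_force: 18.4
```

```bash
python3 rel.py
```

```text
t 6.8 holder xy -0.0027 -0.0002 z 0.0382 yaw 19.59 tilt [ 0.0015  0.0019 -1.    ] F [-16.13  -5.27  37.34] op -0.0
```

Next come the last millimetres, until the force rises at the stop.

Emit:
{"name": "servo_tool", "arguments": {"commands": "0.1 0 0 0 1; 0.2 0 0 0 1; 0.3 0 0 0 1; 0.4 0 0 0 1; 0.4 0 0 0 1"}}

```text
time_s: 7.22
position: [0.5262, -0.013, 0.0381]
eef_rot: [3.094, 0.534, 0.003]
ft_force: [-16.2, -5.4, 37.1]
opening: 0.002
gripper_force: 18.1
```

```bash
python3 rel.py
```

```text
t 7.2167 holder xy 0.0013 -0.0002 z 0.0381 yaw 19.59 tilt [ 0.0014  0.0018 -1.    ] F [-16.23  -5.41  37.13] op 0.002
```

Emit:
{"name": "servo_tool", "arguments": {"commands": "0.05 0 0 0 1; 0.1 0 0 0 1; 0.15 0 0 0 1; 0.2 0 0 0 1; 0.2 0 0 0 1"}}

```text
time_s: 7.63
position: [0.5276, -0.0125, 0.0381]
eef_rot: [3.094, 0.534, 0.001]
ft_force: [-20.2, -6.5, 38.7]
opening: 0.0
gripper_force: 19.4
```

```bash
python3 rel.py;  python3 - <<'E'
from h import *
b=capture("side")[170:260,230:345]
cv2.imwrite("pics/press3.png",cv2.resize(b,None,fx=5,fy=5,interpolation=cv2.INTER_CUBIC))
E
```

```text
t 7.6333 holder xy 0.0027 -0.0002 z 0.0381 yaw 19.59 tilt [ 2.0e-04  1.6e-03 -1.0e+00] F [-20.23  -6.5   38.68] op 0.0
```

View pics/press3.png

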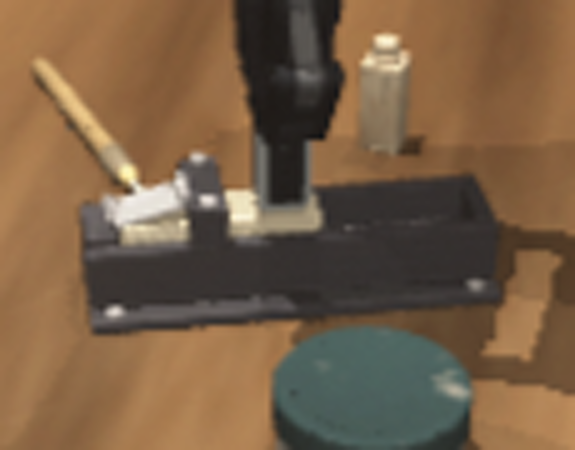

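The leaf now rides on the hone, which is nearly home, and the force has started to rise. I'll push a little further to confirm the stop.

Emit:
{"name": "servo_tool", "arguments": {"commands": "0.05 0 0 0 1; 0.1 0 0 0 1; 0.15 0 0 0 1; 0.2 0 0 0 1; 0.2 0 0 0 1"}}

```text
time_s: 8.1
position: [0.5291, -0.0119, 0.0381]
eef_rot: [3.094, 0.534, -0.001]
ft_force: [-22.9, -9.0, 41.2]
opening: 0.001
gripper_force: 20.6
```

```bash
python3 rel.py
```

```text
t 8.1 holder xy 0.0042 -0.0002 z 0.0381 yaw 19.59 tilt [-0.001   0.0013 -1.    ] F [-22.92  -9.05  41.22] op 0.001
```

Emit:
{"name": "servo_tool", "arguments": {"commands": "0.05 0 0 0 1; 0.1 0 0 0 1; 0.15 0 0 0 1; 0.2 0 0 0 1; 0.25 0 0 0 1; 0.3 0 0 0 1; 0.3 0 0 0 1"}}

```text
time_s: 8.68
position: [0.5319, -0.0109, 0.0381]
eef_rot: [3.095, 0.534, -0.0]
ft_force: [-25.1, -9.2, 41.5]
opening: -0.001
gripper_force: 20.6
```

```bash
python3 rel.py;  python3 - <<'E'
from h import *
im=capture("side");b=im[170:260,230:345]
cv2.imwrite("pics/press4.png",cv2.resize(b,None,fx=5,fy=5,interpolation=cv2.INTER_CUBIC))
# expected rear edge of the hone at home, sunk top, both sides, in crop pixels
a=np.radians(19.6);u=np.array([np.cos(a),np.sin(a)]);v=np.array([-u[1],u[0]])
for x in(-.011,-.013):
  for y in(-.012,.012):
    p=proj("side",[*(np.array([.525,-.0132])+x*u+y*v),.0385]);print(x,y,((p-[230,170]+.5)*5-.5).round(1))
E
```

```text
t 8.6833 holder xy 0.0073 -0.0002 z 0.0381 yaw 19.57 tilt [-5.0e-04  1.3e-03 -1.0e+00] F [-25.08  -9.21  41.49] op -0.001
-0.011 -0.012 [312.6 186.2]
-0.011 0.012 [322.9 216.6]
-0.013 -0.012 [317.3 185.8]
-0.013 0.012 [327.8 216.2]
```

View pics/press4.png

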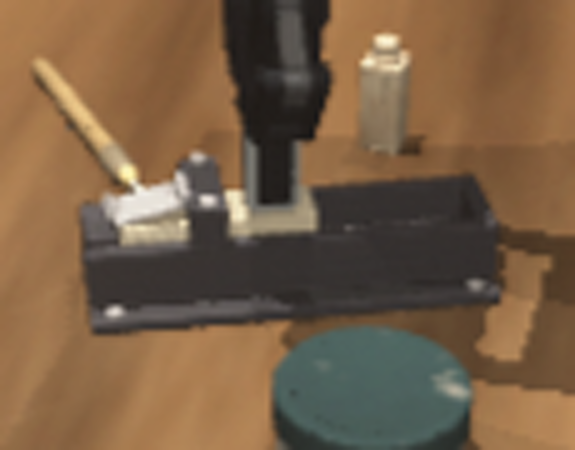

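The finger has moved 4.6 mm while the hone's rear edge moved only about 2 mm (321 to 317 px). The lateral force has levelled off at the slip limit, well above the sliding drag, so the hone is against the stop. I'll give one firmer nudge and compare the rear edge, then lift straight up.

Emit:
{"name": "servo_tool", "arguments": {"commands": "0 0 0.05 0 1; 0.05 0 0.1 0 1; 0.1 0 0.1 0 1; 0.15 0 0.1 0 1; 0.2 0 0.1 0 1; 0.2 0 0.1 0 1"}}

```text
time_s: 9.23
position: [0.5321, -0.0109, 0.0378]
eef_rot: [3.094, 0.534, -0.008]
ft_force: [-43.2, -14.2, 65.4]
opening: 0.003
gripper_force: 32.3
```

```bash
python3 rel.py;  python3 - <<'E'
from h import *
im=capture("side"); old=cv2.resize(cv2.imread("pics/press4.png"),(115,90),interpolation=cv2.INTER_AREA)
b=im[170:260,230:345]
for n,c in(("old",old),("new",b)):
    print(n,c[38:45,58:70].max(axis=2).mean(0).round().tolist())
E
```

```text
t 9.2333 holder xy 0.0074 -0.0002 z 0.0378 yaw 19.6 tilt [-5.5e-03  7.0e-04 -1.0e+00] F [-43.25 -14.22  65.42] op 0.003
old [119.0, 143.0, 158.0, 159.0, 134.0, 85.0, 55.0, 54.0, 54.0, 54.0, 54.0, 54.0]
new [121.0, 147.0, 159.0, 160.0, 136.0, 84.0, 54.0, 54.0, 54.0, 54.0, 54.0, 54.0]
```

The rear edge did not move under 45 N of push, so the hone is home. I'll ease off and lift straight up.

Emit:
{"name": "servo_tool", "arguments": {"commands": "-0.05 0 -0.1 0 1; -0.1 0 -0.2 0 1; -0.1 0 -0.4 0 1; -0.1 0 -0.7 0 1; -0.1 0 -1.1 0 1; -0.1 0 -1.6 0 1; -0.1 0 -2.5 0 1; -0.1 0 -4 0 1; -0.1 0 -6 0 1; -0.1 0 -9 0 1; -0.1 0 -12 0 1; -0.1 0 -12 0 1; -0.1 0 -12 0 1; -0.1 0 -12 0 1"}}

```text
time_s: 10.45
position: [0.5328, -0.0095, 0.1542]
eef_rot: [-3.096, -0.534, 0.0]
ft_force: [-1.1, 0.6, -1.8]
opening: 0.0
gripper_force: 0.0
```

```bash
python3 rel.py;  python3 - <<'E'
from h import *
b=capture("side")[170:280,230:345]
cv2.imwrite("pics/end.png",cv2.resize(b,None,fx=5,fy=5,interpolation=cv2.INTER_CUBIC))
E
```

```text
t 10.45 holder xy 0.0086 0.0008 z 0.1542 yaw 19.59 tilt [-2.e-04 -1.e-04 -1.e+00] F [-1.12  0.58 -1.82] op 0.0
```

View pics/end.png

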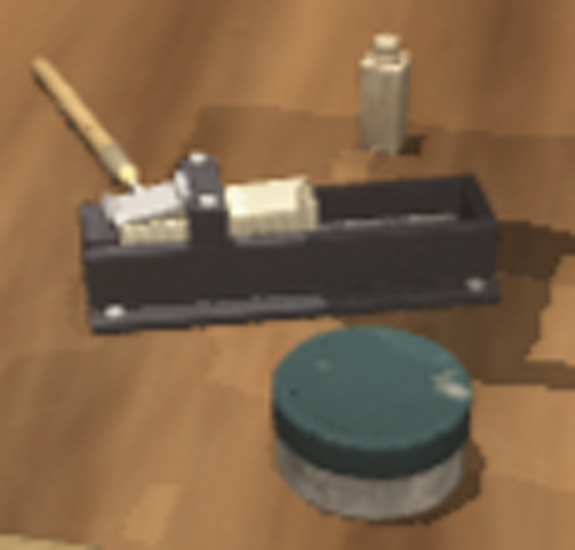

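The hone's rear edge is still at about 317 px with only the slight expected lift, the leaf rides on it, and the bystanders have not moved.

```bash
python3 -c "
from station import *
print(close_job())"
```

```text
the job is handed in; nothing more can be done
None
```

The hone was pressed down and slid under the bridge and leaf spring to the end stop, where it held still against a 45 N push; the fingers then lifted clear, the tin, blank and graver look unmoved, and I handed the job in at about 10.5 s.

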